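# Lay the standing spice jar down in its drawer slot and shut the drawer

### The arm

A 6-joint arm with a two-finger parallel gripper is mounted at the origin on a cart in front of the work surface, level with it; the furniture and walls round the work are solid. World frame = base frame: x ahead of the robot, y to its left, z up, the work surface at z = 0. Lengths are in m, angles in rad, forces in N, time in s.
With the tool pointing down it reaches from about 0.35 to 0.975 m from the base axis. Payload 4.9 kg.
Tool frame: the origin (TCP) lies on the centre line of the jaws, within the pads' length; the fingertips stand 25 mm ahead of it and the grasp point (between the pads) lies 6 mm ahead of it; z points along the fingers, y is the line along which they close (so a half turn about z gives the same grasp; the last joint's range is limited). The gripper opens to 85 mm and grips with 20 to 120 N. Pads are 22 mm wide; open, the fingers measure 114 mm over their backs; the gripper's body (76 mm by 85 mm) begins 54 mm behind the grasp point. The pads swing forward as they close: fully open they stand 13 mm farther back than shut.
Start: joints at [-1.234, 0.053, 1.613, -0, 1.476, -0.119], TCP at [0.275, -0.561, 0.256] pointing down, gripper open.
Joint ranges: [-3.01, 3.01], [-1.01, 2.22], [0.06, 2.58], [-1.02, 4.17], [0.09, 2.62], [-3.14, 3.14]. Speed limits (rad/s): [2.57, 2.57, 3.14, 3.14, 3.14, 3.14].

### API

Orientations are given as a unit quaternion [w, x, y, z].
In Python, from plant import state, grab_frame, get_calibration, job gives the robot as it stands. The module is installed in compiled form; this text tells all that it offers.
- The arm moves only by the tool move_arm, never from a script. Its argument "targets" is a list that holds one entry, the list of rows, each a list of 5 numbers: the opening in per cent of the stroke, from 0 (shut) to 100 (fully open), then the shift along the tool's x, y, z as a fraction of full scale, then the turn about the tool's z as a fraction of full scale. A call has 1 to 5 rows; each row shifts and turns the commanded pose from where the row before left it, along the tool's axes as they then stand; what a row does not reach is not made up. Full scale, the value 1, is 0.6 m for a shift and 6 degrees for a turn. A row lasts 1/12 s, in which the tool goes at most 41.7 mm and 7.16 degrees, less where a joint would pass 70% of its speed; a pose out of reach is approached as far as the arm can. A call with a number of a shift or a turn outside -1 to 1 is refused whole. A call with a gripper value outside its range is refused whole. The fingers move at their own pace and stop on an object; the grip force is fixed at half the most. Time passes only in rows, so rows that do not move let the fingers close. It gives the time, the measured TCP pose, the force, the opening and the grip force at its end, in the units of the state.
- state(): the state, without advancing time (a new reading comes with each control period).
- grab_frame(name): name is "scene" or "top" or "wrist"; returns the picture (420x560x3 uint8, red, green, blue); there is no depth.
- get_calibration(name): a dict with "vertical_fov" (degrees; the focal length in pixels is half the picture's height over the tangent of half this angle, whatever the lens; pixels are square), "cx", "cy" (the principal point, pixels), "R" (3x3) and "t" (3): a world point X has camera coordinates R X + t. Camera axes: x right, y down, z forward; pixel columns grow to the right and rows downward; lengths in m; the calibration is good to about 2 mm. A picture is of the moment at which its call begins: read the wrist's pose just before it. get_calibration takes no time and is no camera call; for the wrist camera it gives the pose at the moment of the call.
- job.job_done(): hands the job in; it is judged then, once.
The state is a dict: "time": time; "joint_pos": joint angles; "joint_vel": joint speeds; "joint_efforts": joint torques, N m; "tool_pos": TCP position; "tool_rot": TCP orientation; "contact_force": force on the tool from outside, world axes, zero at the start; "ft_torque": the same for the moment, N m; "gripper_width": opening from 0.0 (shut) to 1.0 (fully open); "grasp_force": force on a finger pad.
Only numpy, scipy, OpenCV 4.12 (cv2) and the standard library are available. Lean on these libraries where they do the work, as an engineer would, in place of code of your own. Each camera call takes 0.05 s, during which the arm holds its last target. There are 200 camera calls.

### The job

A red-capped spice jar has been left standing at the front of its slot in the open spice drawer, and it is too tall for the drawer to shut. Without gripping, squeezing or lifting anything, push the jar over backwards by pressing gently high on it with the fingertips, so that it drops into its slot and lies flat like its neighbours with its cap to the back; then push the drawer fully shut. Leave the other jars lying in their slots and everything else where it stands.

Things in the scene. Friction and masses are not known exactly. Their poses are not given: they have to be found in the camera images.
- red_jar_centre (a point): Centre (half-way up) of the loose red-capped glass spice jar: a cylinder 45 mm across, 106 mm tall, 0.09 to 0.18 kg, standing upright at the start in one of the four slots (any of them), its near side 2 to 12 mm behind the drawer's front panel. This frame's z axis runs along the jar from base to cap.
- red_jar_cap (a point): Centre of the top of the same jar's red cap, on its axis, 53 mm beyond its centre; 124 mm above the worktop while the jar stands.
- drawer_floor (a point): On the drawer's floor, middle of its front end, at the inside of the front panel; 18 mm above the worktop; moves with the drawer. x to the back (the way it shuts), y left, z up. Inside 195 mm long, 262 wide. Three dividers (5 mm thick, 24 high) make four slots along x, 62 mm wide, centres at y = -0.100, -0.033, 0.033, 0.100. Side and back walls 45 mm high.
- drawer (a joint): How far the drawer is open, m: 0 shut (panel against the case), 0.185 fully open. Slides with 1 to 2 N of friction, no catch or spring, stays where left. The fixed wooden case is 220 mm deep, 300 wide, 92 high, its opening 84 high; fixed things (coffee pot, glass) stand on its back half, up to 260 mm above the worktop.
- drawer_handle (a point): Middle of the outer (robot-side) face of the drawer's dark bar handle: a round bar 8 mm thick and 116 mm long across the front, 45 mm above the worktop, 22 mm out from the panel's face. Axes as for the drawer.
- green_jar_a_centre (a point): Centre of a loose green-capped spice jar, 46 mm across, 106 mm long, lying in a slot, cap to the back (z axis from base to cap).
- green_jar_b_centre (a point): Centre of the second, like green-capped spice jar, lying in another slot.
- salt_centre (a point): Point on the axis of a loose glass salt shaker (44 mm across, 90 mm long), 40 mm from its base, lying in another slot, cap to the back.
- pepper: Loose wooden pepper mill standing on the worktop to the right of the drawer, 58 mm across, 190 mm tall; origin at the centre of its foot.
- jam: Loose jam jar standing on the worktop to the right of the drawer, 71 mm across, 110 mm tall; origin at the centre of its foot.
- drawer_front (a point): Middle of the top edge of the drawer's wooden front panel, on its outer (robot-side) face, 81 mm above the worktop. The panel is 12 mm thick, 300 mm wide, 75 mm high. Axes as for the drawer's floor.
Things that resemble listed ones, but are neither listed nor needed, are in the scene too. Of the things like the part that bears red_jar_centre, leave any that is blue; of the rest the larger one is meant.

How it is judged:
On the way:
1. with the drawer still well open, the red-capped jar lies flat along its slot, cap to the back, and the fingers are off it (value of joint drawer above 0.12 m and z of red_jar_centre in the frame of drawer_floor between 0.017 and 0.029 m and angle between red_jar_centre's own z axis and vertical above 1.45 rad and angle between the z axis of red_jar_centre and the x axis of drawer_floor, either way round below 0.25 rad and x of red_jar_cap in the frame of drawer_floor between 0.098 and 0.2 m and y of red_jar_centre in the frame of drawer_floor between -0.131 and 0.131 m and contact force between the fingers and red_jar below 0.2 N), for 0.2 s.
At the end, for the whole second after the job is handed in: The drawer is open by less than 6 mm; the red-capped jar rests in it flat on the floor of a slot (within 0.12 rad of level, within 0.25 rad of the slot's direction), cap to the back; the other two jars and the salt shaker still lie in their slots (value of joint drawer below 0.006 m and z of red_jar_centre in the frame of drawer_floor between 0.017 and 0.029 m and angle between red_jar_centre's own z axis and vertical above 1.45 rad and angle between the z axis of red_jar_centre and the x axis of drawer_floor, either way round below 0.25 rad and x of red_jar_cap in the frame of drawer_floor between 0.098 and 0.2 m and y of red_jar_centre in the frame of drawer_floor between -0.131 and 0.131 m and linear speed of red_jar below 0.02 m/s and z of green_jar_a_centre in the frame of drawer_floor between 0.015 and 0.032 m and z of green_jar_b_centre in the frame of drawer_floor between 0.015 and 0.032 m and z of salt_centre in the frame of drawer_floor between 0.015 and 0.032 m); the robot touches nothing.
It fails at once if the red-capped jar is lifted off the drawer's floor by about 15 mm or more (z of red_jar_centre in the frame of drawer_floor above 0.073 m).
It fails at once if the red-capped jar is squeezed or shoved hard (more than 15 N from the fingers) (contact force between the fingers and red_jar above 15 N).
It fails at once if one of the lying jars or the salt shaker is lifted out of its slot (z of any of green_jar_a_centre, green_jar_b_centre, salt_centre in the frame of drawer_floor above 0.05 m).
It fails at once if the pepper mill or the jam jar is knocked or shifted by more than 20 mm (distance of any of pepper, jam from where it was at the start of the episode above 0.02 m).
It also fails if it takes over 38 s, if anything falls off the work surface, if the arm or the gripper's body presses on something with over 40 N, if the wrist force passes 120 N, or if a joint passes its speed limit or range.

## Working session

There is one attempt and no reset: what is moved stays moved. The work goes in short steps, Python scripts to look and compute and a tool call to move; the robot and the scene stay as the last step left them, time stands still between calls to the robot, and variables do not carry over. Pictures are saved under pics/ and viewed, at most 10 in all, crops included, and the job is handed in when it is done.

Besides the shell and the picture viewer there is one more tool, called after "Emit:" by a JSON object that holds its "api" and its "payload". move_arm: Moves the arm, as the interface text tells. Shift numbers are shares of 0.6 m and turn numbers shares of 6 degrees, none past 1 either way. Its arguments: {"type":"object","properties":{"targets":{"type":"array"}},"required":["targets"]}

```bash
mkdir -p pics && python3 - <<'E'
from plant import *
import cv2,numpy as np
for n in("scene","top"):
    f=grab_frame(n);cv2.imwrite(f"pics/{n}1.png",cv2.resize(f[:,:,::-1],(800,600),interpolation=cv2.INTER_CUBIC))
    c=get_calibration(n);print(n,c)
s=state();print(s)
E
```

```text
scene {'vertical_fov': 46.63721122116233, 'cx': 278.62130081552533, 'cy': 216.402289510963, 'R': array([[-0.8839703 , -0.4671439 ,  0.01931545],
       [-0.23802855,  0.41409156, -0.87856166],
       [ 0.40241635, -0.78122004, -0.47723822]]), 't': array([0.51782282, 0.15773526, 1.3764111 ])}
top {'vertical_fov': 52.052880764041156, 'cx': 275.6789223556106, 'cy': 212.33757832726886, 'R': array([[ 0.00302268, -0.99795917,  0.06378367],
       [-0.99188205, -0.01110065, -0.12667584],
       [ 0.12712536, -0.06288298, -0.98989134]]), 't': array([0.11422466, 0.52622702, 0.9981018 ])}
{'time': 0.1, 'joint_pos': array([-1.23402003e+00,  5.32696858e-02,  1.61417094e+00,  3.10252860e-05,
        1.47602505e+00, -1.18980861e-01]), 'joint_vel': array([-0.00041464, -0.00133347, -0.00134881, -0.00032791, -0.00350093,
        0.00044514]), 'joint_efforts': array([-3.65291389e-04, -3.94910073e+01, -3.71360350e+01, -7.39865914e-05,
        3.97666823e-03, -2.67874320e-06]), 'tool_pos': array([ 0.27493115, -0.56069334,  0.25519054]), 'tool_rot': array([-9.32640091e-04,  9.74147748e-01,  2.25909912e-01, -8.64320931e-05]), 'contact_force': array([-0.45548204,  0.36513384, -0.25669985]), 'ft_torque': array([ 0.00745232,  0.02378653, -0.03805936]), 'grasp_force': 0.0, 'gripper_width': 0.9977901557597366}
```

View pics/scene1.png

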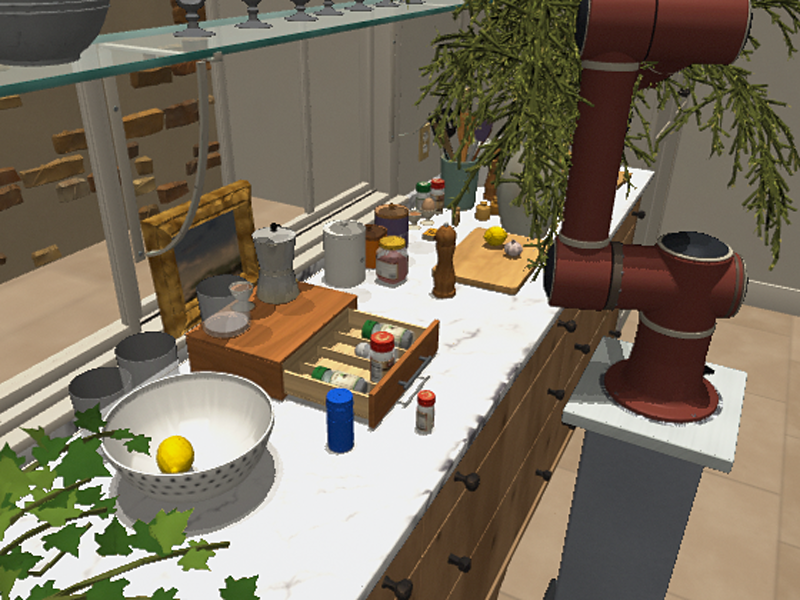

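View pics/top1.png

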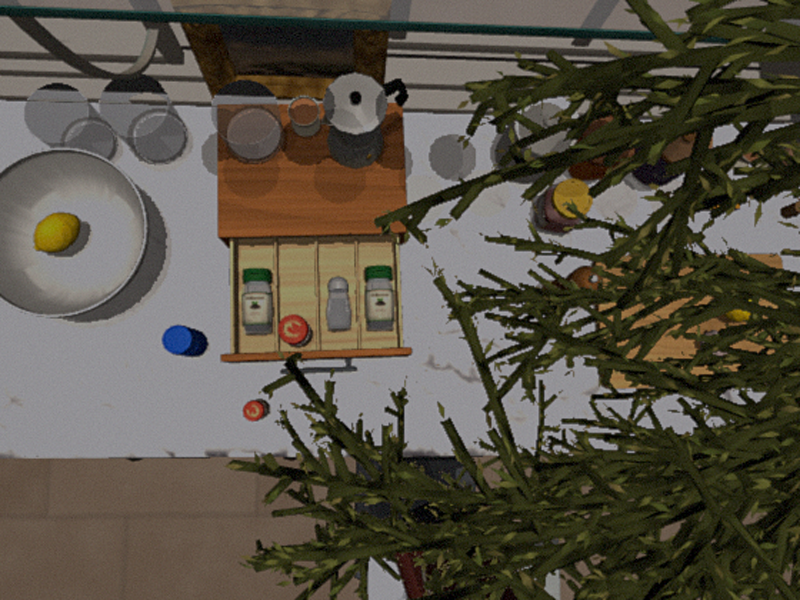

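The pictures show the open drawer with the red jar's cap at about top (294,330) and scene (382,340), in the second slot from the left. The panel's top outer edge runs from top (222,359) to (410,353). The small red jar at (255,410) and the blue one at (182,340) are decoys. Next I'll turn these into positions.

```bash
cat >h.py <<'E'
from plant import *
import cv2,numpy as np
from scipy.spatial.transform import Rotation as Ro
def ray(n,u,v,z,c=None):
    c=c or get_calibration(n);f=210/np.tan(np.radians(c["vertical_fov"])/2)
    d=c["R"].T@np.array([(u-c["cx"])/f,(v-c["cy"])/f,1]);o=-c["R"].T@c["t"]
    return o+d*(z-o[2])/d[2]
def toolR():
    q=state()["tool_rot"];return Ro.from_quat([q[1],q[2],q[3],q[0]]).as_matrix()
E
python3 - <<'E'
from h import *
k=.7
for name,u,v,z in[("cap",294,330,.124),("panL",222,360,.081),("panR",411,353,.081),("panLback",222,355,.081),("handleL",282,370,.045),("handleR",356,369,.045),("caseL",218,238,.092),("caseR",406,236,.092),("decoy",255,410,.08),("blue",182,340,.1),("coffee",356,100,.2),("jam",572,200,.11),("slotdivL",278,240,.042),("divR",357,240,.042)]:
    print(name,ray("top",u*k,v*k,z).round(3))
print("cap scene",ray("scene",382*k,338*k,.124).round(3))
print(toolR().round(3))
E
```

```text
cap [0.471 0.273 0.124]
panL [0.428 0.387 0.081]
panR [0.44  0.094 0.081]
panLback [0.435 0.387 0.081]
handleL [0.413 0.299 0.045]
handleR [0.416 0.18  0.045]
caseL [0.617 0.398 0.092]
caseR [0.626 0.103 0.092]
decoy [0.352 0.334 0.08 ]
blue [0.457 0.443 0.1  ]
coffee [0.8   0.185 0.2  ]
jam [ 0.686 -0.163  0.11 ]
slotdivL [0.627 0.311 0.042]
divR [0.63  0.181 0.042]
cap scene [0.473 0.283 0.124]
[[ 0.898  0.44  -0.001]
 [ 0.44  -0.898  0.002]
 [ 0.    -0.002 -1.   ]]
```

Emit:
{"api": "move_arm", "payload": {"targets": [[[0,0,0,0,1],[0,0,0,0,1],[0,0,0,0,1],[0,0,0,0,1],[0,0,0,0,0]]]}}

```text
time: 0.52
tool_pos: [0.275, -0.5609, 0.2556]
tool_rot: [-0.001, 1.0, 0.018, -0.0]
contact_force: [0.8, 0.3, -0.6]
gripper_width: 0.3
grasp_force: 0.0
```

```bash
python3 -c "
from h import *
R=toolR();print(R.round(3)); print(R.T@[.135,.838,0]/.6, state()['tool_pos'],state()['gripper_width'])"
```

```text
[[ 0.999  0.035 -0.   ]
 [ 0.035 -0.999  0.001]
 [-0.    -0.001 -1.   ]]
[ 0.2741387  -1.38785761  0.00141226] [ 0.27500704 -0.56087742  0.25562245] 0.3000238297894179
```

Emit:
{"api": "move_arm", "payload": {"targets": [[[0,0.024,-0.058,0,0],[0,0.024,-0.058,0,0],[0,0.024,-0.058,0,0],[0,0.024,-0.058,0,0],[0,0.024,-0.058,0,0]]]}}

```text
time: 0.93
tool_pos: [0.3407, -0.3829, 0.2558]
tool_rot: [-0.0, 1.0, 0.02, -0.0]
contact_force: [0.3, -1.2, 1.0]
gripper_width: -0.0
grasp_force: 0.0
```

Emit:
{"api": "move_arm", "payload": {"targets": [[[0,0.024,-0.058,0,0],[0,0.024,-0.058,0,0],[0,0.024,-0.058,0,0],[0,0.024,-0.058,0,0],[0,0.024,-0.058,0,0]]]}}

```text
time: 1.35
tool_pos: [0.4062, -0.2063, 0.2561]
tool_rot: [0.0, 1.0, 0.02, 0.0]
contact_force: [0.6, 1.0, 0.2]
gripper_width: 0.002
grasp_force: 0.0
```

Emit:
{"api": "move_arm", "payload": {"targets": [[[0,0,-0.058,0,0],[0,0,-0.058,0,0],[0,0,-0.058,0,0],[0,0,-0.058,0,0],[0,0,-0.058,0,0]]]}}

```text
time: 1.77
tool_pos: [0.3992, -0.0326, 0.2561]
tool_rot: [-0.0, 1.0, 0.02, 0.0]
contact_force: [0.6, 0.1, 1.0]
gripper_width: -0.003
grasp_force: 0.0
```

Emit:
{"api": "move_arm", "payload": {"targets": [[[0,0,-0.058,0,0],[0,0,-0.058,0,0],[0,0,-0.058,0,0],[0,0,-0.058,0,0],[0,0,0,0,0]]]}}

```text
time: 2.18
tool_pos: [0.3935, 0.1096, 0.2562]
tool_rot: [-0.001, 1.0, 0.024, -0.0]
contact_force: [0.0, -0.4, 0.7]
gripper_width: -0.0
grasp_force: 0.0
```

Emit:
{"api": "move_arm", "payload": {"targets": [[[0,0.006,-0.055,0,0],[0,0.006,-0.055,0,0],[0,0.006,-0.055,0,0],[0,0.006,-0.055,0,0],[0,0.006,-0.055,0,0]]]}}

```text
time: 2.6
tool_pos: [0.4065, 0.2715, 0.2561]
tool_rot: [0.0, 1.0, 0.02, 0.0]
contact_force: [-0.1, -1.3, 0.7]
gripper_width: -0.001
grasp_force: 0.0
```

Emit:
{"api": "move_arm", "payload": {"targets": [[[0,0,0,0.048,0],[0,0,0,0.048,0],[0,0,0,0.048,0],[0,0,0,0.04,0],[0,0,0,0,0]]]}}

```text
time: 3.02
tool_pos: [0.403, 0.2683, 0.1397]
tool_rot: [0.002, 1.0, 0.019, -0.005]
contact_force: [-0.1, -0.8, -1.9]
gripper_width: -0.002
grasp_force: 0.0
```

```bash
python3 - <<'E'
from h import *
print(toolR().round(3),state()["tool_pos"])
f=grab_frame("scene");a=cv2.resize(f[190:310,190:330,::-1],(400,343),interpolation=cv2.INTER_CUBIC)
f=grab_frame("top");b=cv2.resize(f[150:270,140:300,::-1],(400,300),interpolation=cv2.INTER_CUBIC)
c=np.zeros((343,800,3),np.uint8);c[:,:400]=a;c[:300,400:]=b;cv2.imwrite("pics/c2.png",c)
E
```

```text
[[ 0.999  0.039 -0.01 ]
 [ 0.039 -0.999 -0.005]
 [-0.01   0.005 -1.   ]] [0.40303168 0.26828726 0.13967085]
```

View pics/c2.png

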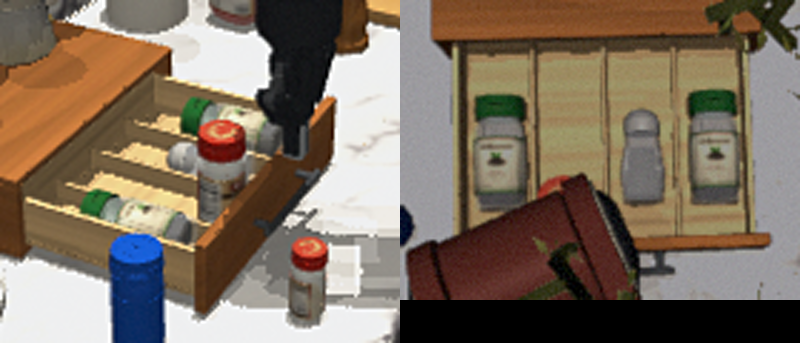

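The left crop shows the fingertips at (295,153), in front of the upright jar (cap top at (222,130)). I'll check the tip height by projection.

```bash
python3 - <<'E'
from h import *
for z in(.095,.105,.115,.125):print(z,ray("scene",190+295*.35,190+153*.35,z).round(3))
print("cap",ray("scene",190+222*.35,190+130*.35,.124))
print(state()["tool_pos"])
E
```

```text
0.095 [0.418 0.238 0.095]
0.105 [0.411 0.252 0.105]
0.115 [0.404 0.267 0.115]
0.125 [0.397 0.282 0.125]
cap [0.47470812 0.27731262 0.124     ]
[0.40616912 0.26977827 0.14532156]
```

Emit:
{"api": "move_arm", "payload": {"targets": [[[0,0.008,-0.007,0.018,0],[0,0.008,0,0,0],[0,0.008,0,0,0],[0,0.008,0,0,0],[0,0,0,0,0]]]}}

```text
time: 3.53
tool_pos: [0.4273, 0.2755, 0.1369]
tool_rot: [-0.001, 1.0, 0.018, 0.001]
contact_force: [-0.6, -0.4, 0.2]
gripper_width: 0.001
grasp_force: 0.0
```

Emit:
{"api": "move_arm", "payload": {"targets": [[[0,0.007,0,0,0],[0,0.007,0,0,0],[0,0.007,0,0,0],[0,0.007,0,0,0],[0,0.007,0,0,0]]]}}

```text
time: 3.95
tool_pos: [0.4469, 0.2761, 0.1351]
tool_rot: [0.0, 1.0, 0.018, -0.0]
contact_force: [-0.2, -1.5, 0.2]
gripper_width: 0.004
grasp_force: 0.2
```

Emit:
{"api": "move_arm", "payload": {"targets": [[[0,0.006,0,0,0],[0,0.006,0,0,0],[0,0.006,0,0,0],[0,0.006,0,0,0],[0,0,0,0,0]]]}}

```text
time: 4.37
tool_pos: [0.4616, 0.2767, 0.1352]
tool_rot: [-0.0, 1.0, 0.018, 0.0]
contact_force: [0.1, 0.9, 0.5]
gripper_width: -0.003
grasp_force: 0.0
```

```bash
python3 - <<'E'
from h import *
print(state()["tool_pos"])
f=grab_frame("scene");cv2.imwrite("pics/c3.png",cv2.resize(f[190:310,190:330,::-1],(560,480),interpolation=cv2.INTER_CUBIC))
E
```

```text
[0.4615852  0.27665137 0.13518472]
```

View pics/c3.png

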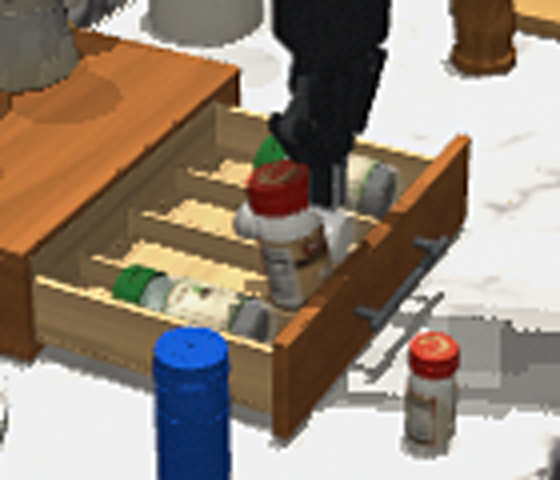

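The jar is tipping straight back (cap at (279,188)), with its base still in place and the drawer still open. I'll keep pushing.

Emit:
{"api": "move_arm", "payload": {"targets": [[[0,0.006,0,0,0],[0,0.006,0,0,0],[0,0.006,0,0,0],[0,0.006,0,0,0],[0,0.006,0,0,0]]]}}

```text
time: 4.83
tool_pos: [0.4793, 0.2773, 0.1351]
tool_rot: [-0.0, 1.0, 0.018, 0.0]
contact_force: [-0.1, 0.4, -0.2]
gripper_width: 0.0
grasp_force: 0.0
```

Emit:
{"api": "move_arm", "payload": {"targets": [[[0,0.005,0,0,0],[0,0.005,0,0,0],[0,0.005,0,0,0],[0,0,0,0,0],[0,0,0,0,0]]]}}

```text
time: 5.25
tool_pos: [0.488, 0.2776, 0.1351]
tool_rot: [-0.0, 1.0, 0.018, -0.0]
contact_force: [-0.3, 0.0, 0.1]
gripper_width: 0.002
grasp_force: 0.0
```

```bash
python3 - <<'E'
from h import *
print(state()["tool_pos"])
f=grab_frame("scene");cv2.imwrite("pics/c4.png",cv2.resize(f[190:310,190:330,::-1],(560,480),interpolation=cv2.INTER_CUBIC))
E
```

```text
[0.4880051  0.27763665 0.13507438]
```

View pics/c4.png

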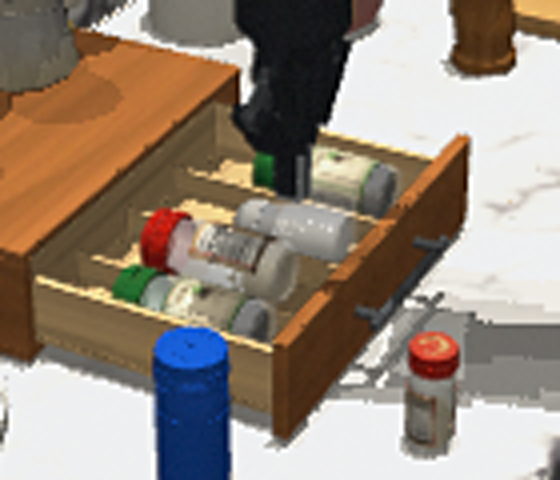

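The jar has fallen over with its cap to the back at (165,238). I'll retreat and check from above and with the wrist camera that it is flat in its slot.

Emit:
{"api": "move_arm", "payload": {"targets": [[[0,-0.03,0,0,0],[0,-0.03,0,0,0],[0,-0.03,0,0,0],[0,-0.03,0,0,0],[0,-0.04,0,0,0]]]}}

```text
time: 5.72
tool_pos: [0.3916, 0.274, 0.1352]
tool_rot: [-0.0, 1.0, 0.018, 0.0]
contact_force: [-0.2, 0.0, -0.2]
gripper_width: -0.001
grasp_force: 0.0
```

```bash
python3 - <<'E'
from h import *
print(state()["tool_pos"])
f=grab_frame("scene");a=cv2.resize(f[190:310,190:330,::-1],(400,343),interpolation=cv2.INTER_CUBIC)
f=grab_frame("top");b=cv2.resize(f[150:270,140:300,::-1],(400,300),interpolation=cv2.INTER_CUBIC)
c=np.zeros((343,800,3),np.uint8);c[:,:400]=a;c[:300,400:]=b;cv2.imwrite("pics/c5.png",c)
E
```

```text
[0.39156168 0.27402689 0.13524376]
```

View pics/c5.png

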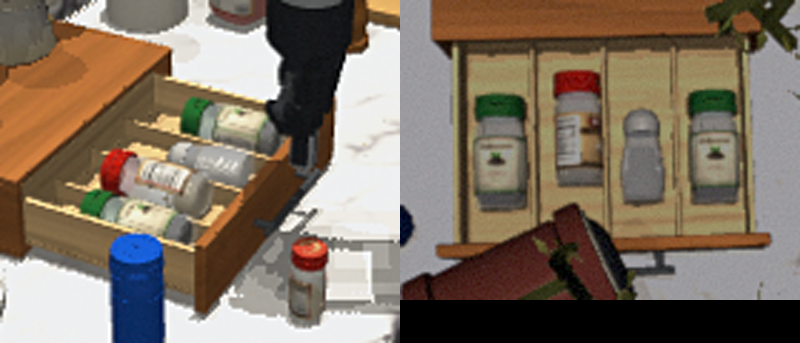

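The red jar lies flat in the second slot (top crop, cap (578,83), base (580,185)), between its dividers and level with its neighbours. Now I'll lower the fingers in front of the panel, above the handle bar, and push it shut.

Emit:
{"api": "move_arm", "payload": {"targets": [[[0,0,0.025,0.028,0],[0,0,0.025,0.028,0],[0,0,0,0.027,0],[0,0,0,0,0],[0,0.01,0,0,0]]]}}

```text
time: 6.23
tool_pos: [0.3983, 0.244, 0.0845]
tool_rot: [0.0, 1.0, 0.018, -0.001]
contact_force: [0.2, 0.4, 0.4]
gripper_width: 0.002
grasp_force: 0.0
```

Emit:
{"api": "move_arm", "payload": {"targets": [[[0,0.01,0,0,0],[0,0.01,0,0,0],[0,0.008,0,0,0],[0,0.006,0,0,0],[0,0.006,0,0,0]]]}}

```text
time: 6.65
tool_pos: [0.4237, 0.2455, 0.0859]
tool_rot: [-0.0, 1.0, 0.018, -0.0]
contact_force: [-2.1, -0.3, 1.3]
gripper_width: -0.001
grasp_force: 0.7
```

Emit:
{"api": "move_arm", "payload": {"targets": [[[0,0.006,0,0,0],[0,0.006,0,0,0],[0,0.007,0,0,0],[0,0.008,0,0,0],[0,0.009,0,0,0]]]}}

```text
time: 7.07
tool_pos: [0.4449, 0.2462, 0.0852]
tool_rot: [-0.0, 1.0, 0.019, -0.0]
contact_force: [-0.4, 1.2, 0.7]
gripper_width: 0.001
grasp_force: 0.7
```

Emit:
{"api": "move_arm", "payload": {"targets": [[[0,0.01,0,0,0],[0,0.01,0,0,0],[0,0.01,0,0,0],[0,0.01,0,0,0],[0,0.01,0,0,0]]]}}

```text
time: 7.48
tool_pos: [0.4752, 0.2472, 0.0852]
tool_rot: [-0.0, 1.0, 0.018, -0.0]
contact_force: [-1.3, 0.1, -0.2]
gripper_width: 0.001
grasp_force: 0.8
```

Emit:
{"api": "move_arm", "payload": {"targets": [[[0,0.01,0,0,0],[0,0.01,0,0,0],[0,0.01,0,0,0],[0,0.01,0,0,0],[0,0.01,0,0,0]]]}}

```text
time: 7.9
tool_pos: [0.5051, 0.2482, 0.0852]
tool_rot: [0.0, 1.0, 0.018, -0.0]
contact_force: [-2.8, 1.6, -0.5]
gripper_width: -0.002
grasp_force: 0.8
```

Emit:
{"api": "move_arm", "payload": {"targets": [[[0,0.01,0,0,0],[0,0.01,0,0,0],[0,0.01,0,0,0],[0,0.01,0,0,0],[0,0.01,0,0,0]]]}}

```text
time: 8.32
tool_pos: [0.5351, 0.2494, 0.0852]
tool_rot: [0.0, 1.0, 0.018, -0.0]
contact_force: [-2.0, 0.5, -0.2]
gripper_width: -0.002
grasp_force: 0.8
```

Emit:
{"api": "move_arm", "payload": {"targets": [[[0,0.01,0,0,0],[0,0.01,0,0,0],[0,0.01,0,0,0],[0,0.01,0,0,0],[0,0.01,0,0,0]]]}}

```text
time: 8.73
tool_pos: [0.5651, 0.2505, 0.0853]
tool_rot: [0.0, 1.0, 0.018, -0.0]
contact_force: [-2.5, 1.1, 0.5]
gripper_width: 0.001
grasp_force: 0.8
```

Emit:
{"api": "move_arm", "payload": {"targets": [[[0,0.01,0,0,0],[0,0.01,0,0,0],[0,0.009,0,0,0],[0,0.008,0,0,0],[0,0.007,0,0,0]]]}}

```text
time: 9.15
tool_pos: [0.5915, 0.2514, 0.0853]
tool_rot: [0.0, 1.0, 0.018, 0.0]
contact_force: [-1.1, 0.4, -1.1]
gripper_width: -0.0
grasp_force: 0.7
```

Emit:
{"api": "move_arm", "payload": {"targets": [[[0,0.006,0,0,0],[0,0.005,0,0,0],[0,0.005,0,0,0],[0,0,0,0,0],[0,0,0,0,0]]]}}

```text
time: 9.57
tool_pos: [0.601, 0.2516, 0.0855]
tool_rot: [0.0, 1.0, 0.018, 0.0]
contact_force: [-0.5, -0.8, -0.4]
gripper_width: 0.002
grasp_force: 0.0
```

Emit:
{"api": "move_arm", "payload": {"targets": [[[0,0.003,0,0,0],[0,0.003,0,0,0],[0,0.003,0,0,0],[0,0,0,0,0],[0,0,0,0,0]]]}}

```text
time: 9.98
tool_pos: [0.6031, 0.2518, 0.0853]
tool_rot: [0.001, 1.0, 0.019, -0.004]
contact_force: [-12.3, -2.4, 8.7]
gripper_width: 0.005
grasp_force: 6.0
```

Emit:
{"api": "move_arm", "payload": {"targets": [[[0,0.003,0,0,0],[0,0.003,0,0,0],[0,0,0,0,0],[0,0,0,0,0],[0,0,0,0,0]]]}}

```text
time: 10.4
tool_pos: [0.6033, 0.2519, 0.0853]
tool_rot: [0.001, 1.0, 0.019, -0.009]
contact_force: [-24.7, -3.3, 17.4]
gripper_width: -0.004
grasp_force: 12.7
```

Firm stop: the drawer is shut. I'll back off gently and check.

Emit:
{"api": "move_arm", "payload": {"targets": [[[0,-0.01,0,0,0],[0,-0.02,0,0,0],[0,-0.04,0,0,0],[0,-0.05,0,0,0],[0,-0.05,0,0,0]]]}}

```text
time: 10.82
tool_pos: [0.5071, 0.2482, 0.0854]
tool_rot: [-0.0, 1.0, 0.018, 0.001]
contact_force: [-0.5, -0.3, 0.6]
gripper_width: 0.003
grasp_force: 0.0
```

Emit:
{"api": "move_arm", "payload": {"targets": [[[0,-0.03,0,0,0],[0,-0.03,0,-0.04,0],[0,0,0,-0.04,0],[0,0,0,0,0],[0,0,0,0,0]]]}}

```text
time: 11.23
tool_pos: [0.473, 0.2475, 0.1355]
tool_rot: [-0.001, 1.0, 0.019, 0.003]
contact_force: [-0.2, -0.2, 0.1]
gripper_width: 0.0
grasp_force: 0.0
```

```bash
python3 - <<'E'
from h import *
print(state()["tool_pos"],state()["contact_force"])
f=grab_frame("scene");a=cv2.resize(f[170:310,110:330,::-1],(400,255),interpolation=cv2.INTER_CUBIC)
f=grab_frame("top");b=cv2.resize(f[120:270,140:300,::-1],(400,375),interpolation=cv2.INTER_CUBIC)
c=np.zeros((375,800,3),np.uint8);c[:255,:400]=a;c[:,400:]=b;cv2.imwrite("pics/c6.png",c)
E
```

```text
[0.47301827 0.24753273 0.13547715] [-0.22252383 -0.19431979  0.13264335]
```

View pics/c6.png

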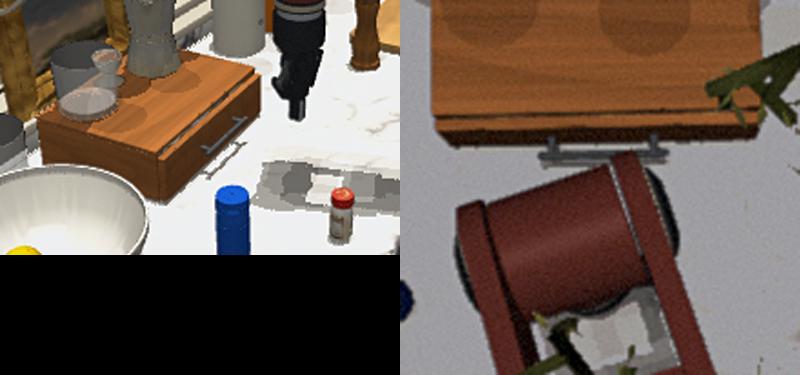

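The drawer is shut: its panel is against the case in both views, and the travel from first contact to the stop was about 0.185 m. The robot is clear, so I'm handing in.

```bash
python3 -c "
from plant import *
print(job.job_done())"
```

```text
the job is handed in; nothing more can be done
None
```

I tipped the red-capped jar backwards into its slot, where it lay flat with its cap to the back, then pushed the drawer fully shut and handed the job in; no verdict came back.

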